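# Take the wrongly packed punch out of the press's punch case

## Task

Swing the lid of the wooden punch case up until it stands upright, and compare the three steel punches with their pockets: one round punch has been packed in a square pocket. Take that punch out and stand it upright near the middle of the square steel bench block (not the round one), leaving the two rightly packed punches in their pockets.

Things in the scene. Friction and masses are not known exactly. Their poses are not given: they have to be found in the camera images.
- case: Fixed wooden case, 110 mm (its x) by 158 mm (its y); origin at the centre of its underside, z up; its front, with the lid's tab, faces its own -x. The base is 24 mm high, 64 mm with the lid shut. Its lid's hinge axis runs along the case's y at x = +55 mm, z = 24 mm; opened upright, the lid stands behind that axis, up to 175 mm high with its tab.
- round_pocket (a point): Mouth centre of the round pocket (26 mm across), in the base's pale top, axes as the case's; at x = 3, y = 0, z = 24 mm in the case. Two square pockets, 26 mm wide, lie at y = +46 and -46 mm from it. All are 15 mm deep (floors 9 mm above the worktop), each holds a punch that stands out 30 mm, and a dark round or square mark 35 mm in front of each shows what belongs there.
- lid (a joint): Lid angle in rad: 0 shut, grows as the front edge swings up and back, 1.57 upright, end stop at 1.8. May start up to 0.2 rad ajar. The hinge is stiff: the lid stays where it is left and takes about 2 N at the tab.
- lid_tab (a point): Grip point of the lid's brass tab, a bar 22 mm wide (case's y), 10 mm thick, sticking out 40 mm from the middle of the lid's front face; at mid width and thickness, 27 mm out from the face. Moves with the lid: 137 mm ahead of and 18 mm above the hinge axis when shut; the tab points up when the lid is upright. Pinched across its width it can turn between the fingers.
- round_punch_a: Round steel punch, a plain upright cylinder 20 mm in diameter and 45 mm tall, 0.11 kg; origin at the centre of its underside, z up along its axis. Identical to the other round punch. It stands loose in one of the case's pockets.
- round_punch_b: Round steel punch, a plain upright cylinder 20 mm in diameter and 45 mm tall, 0.11 kg; origin at the centre of its underside, z up along its axis. Identical to the other round punch. It stands loose in one of the case's pockets.
- square_punch: Square steel punch, an upright bar 20 mm by 20 mm and 45 mm tall, 0.11 kg; origin at the centre of its underside, z up. It stands in a square pocket, where it belongs.
- bench_block: Square dark steel bench block, 62 mm by 62 mm and 22 mm high with a flat top, 0.8 kg, lying loose on the worktop; origin at the centre of its underside, z up. A round dark steel block, 64 mm across and 17 mm high, lies near it and is not to be used.

How it is judged:
By the outcome, as a careful person would: the job done as asked, in the order asked, and still so for the second after the job is handed in, with the robot touching nothing.
It also fails if it takes over 48 s, if anything falls off the work surface, if the arm or the gripper's body presses on something with over 40 N, if the wrist force passes 120 N, or if a joint passes its speed limit or range.

## Robot

A 6-joint arm with a two-finger parallel gripper is mounted at the origin on a cart in front of the work surface, level with it; the furniture and walls round the work are solid. World frame = base frame: x ahead of the robot, y to its left, z up, the work surface at z = 0. Lengths are in mm, angles in degrees, forces in N, time in s.
With the tool pointing down it reaches from about 300 to 850 mm from the base axis. Payload 4.2 kg.
Tool frame: the origin (TCP) lies at the very end of the fingers, on their centre line; the grasp point (between the pads) lies 19 mm behind it; z points along the fingers, y is the line along which they close (so a half turn about z gives the same grasp; the last joint's range is limited). The gripper opens to 91 mm and grips with 3 to 60 N. Pads are 32 mm wide; open, the fingers measure 118 mm over their backs; the gripper's body (76 mm by 178 mm) begins 60 mm behind the grasp point.
Start: joints at [-69.844, 18.312, 89.639, -0, 72.044, -1.146], TCP at [208.898, -535.728, 213.976] pointing down, gripper open.
Joint ranges: [-177.97, 177.97], [-48.28, 115.42], [12.27, 149.76], [-77.06, 257.06], [2.81, 150.46], [-146.56, 146.56]. Speed limits (degrees/s): [147.25, 147.25, 180, 180, 180, 180].

## Interface

Orientations are given as [roll, pitch, yaw] about the fixed x, y, z axes, in that order (R = Rz(yaw) Ry(pitch) Rx(roll)).
In Python, from workcell import * gives the robot as it stands.
- The arm moves only by the tool move_arm, never from a script. Its argument "motion" is a list of rows, each a list of 3 entries, a list of its own where there are three numbers: the finger opening in mm, from 0 to 91.2, then the shift along the world's x, y, z in units of 25 mm (1.0 is 25 mm), then the turn, a rotation vector about the world's x, y, z in units of 4 degrees (1.0 is 4 degrees). In form: [[grip, [x, y, z], [ax, ay, az]], ...]. A call has 1 to 20 rows; each row shifts and turns the commanded pose from where the row before left it; what a row does not reach is not made up. A row lasts 1/12 s, in which the tool goes at most 41.7 mm and 7.16 degrees, less where a joint would pass 70% of its speed; a pose out of reach is approached as far as the arm can. A call with a number of a shift or a turn outside -1 to 1 is refused whole. A call with a gripper value outside its range is refused whole. The fingers move at their own pace and stop on an object; "grip_force" is the grip in N (left out, the last holds). Time passes only in rows, so rows that do not move let the fingers close. It gives the time, the measured TCP pose, the force, the opening and the grip force at its end, in the units of the state.
- state(): the state, without advancing time (a new reading comes with each control period).
- grab_frame(name): name is "side" or "top"; returns the picture (420x560x3 uint8, blue, green, red); there is no depth.
- camera_info(name): a dict with "fx", "fy", "cx", "cy" (pixels), "rvec" (rotation vector, rad) and "tvec" (3), from world to camera coordinates, as OpenCV has them. Camera axes: x right, y down, z forward; pixel columns grow to the right and rows downward; lengths in mm; the calibration is good to about 2 mm. A picture is of the moment at which its call begins. camera_info takes no time and is no camera call.
- job_done(): hands the job in; it is judged then, once.
The state is a dict: "time_s": time; "qpos": joint angles; "qvel": joint speeds; "effort": joint torques, N m; "ee_pos": TCP position; "ee_rot": TCP orientation; "force": force on the tool from outside, world axes, zero at the start; "torque": the same for the moment, N m; "gripper_width": finger opening in mm; "gripper_force": force on a finger pad.
Only numpy, scipy, OpenCV 4.12 (cv2) and the standard library are available. Lean on these libraries where they do the work, as an engineer would, in place of code of your own. Each camera call takes 0.05 s, during which the arm holds its last target. There are 200 camera calls.

## Working session

There is one attempt and no reset: what is moved stays moved. The work goes in short steps, Python scripts to look and compute and a tool call to move; the robot and the scene stay as the last step left them, time stands still between calls to the robot, and variables do not carry over. Pictures are saved under pics/ and viewed, at most 10 in all, crops included, and the job is handed in when it is done.

Besides the shell and the picture viewer there is one more tool, called after "Emit:" as name([rows], argument=value, ...), one row to a line, values as JSON. move_arm: Moves the arm, as the interface text tells. Shifts and turns lie within -1 to 1; 1 stands for 25 mm of shift or 4 degrees of turn. Its arguments: {"type":"object","properties":{"motion":{"type":"array","items":{"type":"array"}},"grip_force":{"type":"number"}},"required":["motion"]}

```bash
mkdir -p pics; cat > h.py <<'E'
from workcell import *
import numpy as np, cv2
def cam(n):
    c=camera_info(n); K=np.array([[c['fx'],0,c['cx']],[0,c['fy'],c['cy']],[0,0,1.]])
    return K,cv2.Rodrigues(np.array(c['rvec'],float))[0],np.array(c['tvec'],float).ravel()
def ray(n,u,v):
    K,R,t=cam(n); d=R.T@np.linalg.solve(K,[u,v,1.]); return -R.T@t,d
def onz(n,u,v,z):
    o,d=ray(n,u,v); return o+d*(z-o[2])/d[2]
def tri(u1,v1,u2,v2,n1='side',n2='top'):
    o,d=ray(n1,u1,v1);p,e=ray(n2,u2,v2);d/=np.linalg.norm(d);e/=np.linalg.norm(e)
    s=np.linalg.lstsq(np.c_[d,-e],p-o,rcond=None)[0]; a=o+s[0]*d;b=p+s[1]*e
    return (a+b)/2,np.linalg.norm(a-b)
def proj(n,P):
    K,R,t=cam(n); q=K@(R@np.array(P,float)+t); return q[:2]/q[2]
E
python3 - <<'E'
from h import *
for n in('side','top'):
    cv2.imwrite(f'pics/{n}0.png',grab_frame(n)); K,R,t=cam(n); print(n,K[0,0],-R.T@t,R[2])
E
```

```text
side 447.87773949931545 [ 463.91711245 -402.55701866  724.50841074] [ 0.08920521  0.59507446 -0.79870446]
top 500.9278510859301 [464.41533868 101.40234399 907.91325209] [ 0.0913025  -0.02321384 -0.9955526 ]
```

View pics/side0.png

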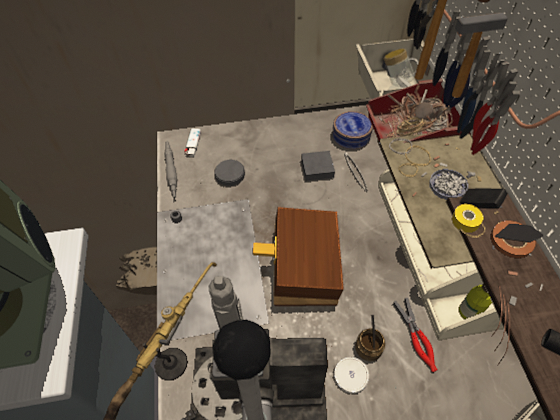

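View pics/top0.png

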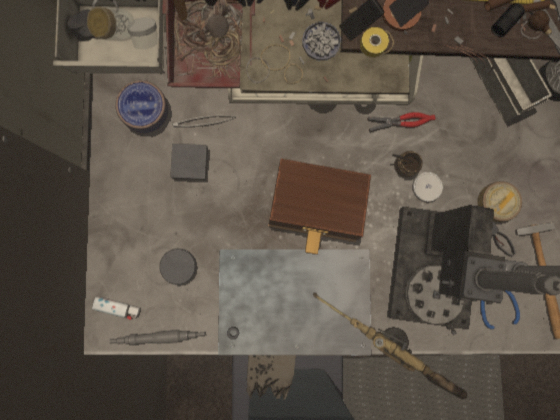

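Side view: shut lid centred near (308,250), tab at (264,249), square block at (317,166), round block at (230,173). Top view: lid at (321,199), tab at (314,242), square block at (189,162), and a dark press at the right.

```bash
cat > m.py <<'E'
from h import *
def mask(im,kind):
    h=cv2.cvtColor(im,cv2.COLOR_BGR2HSV)
    if kind=='tab': return cv2.inRange(h,(12,150,150),(32,255,255))
    if kind=='lid': return cv2.inRange(h,(0,100,30),(14,255,200))
def quad(m,roi):
    x0,y0,x1,y1=roi; z=np.zeros_like(m); z[y0:y1,x0:x1]=m[y0:y1,x0:x1]
    c=max(cv2.findContours(z,0,2)[0],key=cv2.contourArea); M=cv2.moments(c)
    return c,(M['m10']/M['m00'],M['m01']/M['m00']),cv2.approxPolyDP(c,5,True)[:,0].tolist(),cv2.minAreaRect(c)
E
python3 - <<'E'
from m import *
s=cv2.imread('pics/side0.png');t=cv2.imread('pics/top0.png')
S=quad(mask(s,'tab'),(245,235,285,265));T=quad(mask(t,'tab'),(295,220,330,262))
print('tab',S[1:],T[1:]); print(tri(*S[1],*T[1]))
SL=quad(mask(s,'lid'),(255,190,360,320));TL=quad(mask(t,'lid'),(255,150,385,250))
print('lid',SL[2],TL[2],TL[3])
for c in TL[2]: print(c,onz('top',*c,64).round(1),onz('top',*c,0).round(1))
for n,im,roi in(('side',s,(295,140,340,190)),('top',t,(165,135,215,190))):
    g=cv2.cvtColor(im,6); x0,y0,x1,y1=roi
    r=g[y0:y1,x0:x1]; th,b=cv2.threshold(r,0,255,cv2.THRESH_BINARY_INV+cv2.THRESH_OTSU)
    z=np.zeros_like(g);z[y0:y1,x0:x1]=b; B=quad(z,roi); print('blk',th,B[1:])
    for c in B[2]: print(c,onz(n,*c,22).round(1))
for p in((402,208),(395,300),(440,270),(500,270),(178,267)): print(p,onz('top',*p,0).round())
print(state()['ee_pos'],state()['ee_rot'],proj('top',state()['ee_pos']),proj('side',state()['ee_pos']))
E
```

```text
Traceback (most recent call last):
  File "m.py", line 8, in quad
    c=max(cv2.findContours(z,0,2)[0],key=cv2.contourArea); M=cv2.moments(c)
ValueError: max() iterable argument is empty
```

```bash
sed -i 's/(12,150,150),(32,255,255)/(12,120,90),(32,255,255)/' m.py
python3 - <<'E'
from m import *
s=cv2.imread('pics/side0.png');t=cv2.imread('pics/top0.png')
print(cv2.cvtColor(s,40)[249,262],cv2.cvtColor(t,40)[242,314],cv2.cvtColor(t,40)[200,320],cv2.cvtColor(s,40)[250,308])
S=quad(mask(s,'tab'),(245,235,285,265));T=quad(mask(t,'tab'),(295,220,330,262))
print('tab',S[1:],T[1:]); print(tri(*S[1],*T[1]))
SL=quad(mask(s,'lid'),(255,190,360,320));TL=quad(mask(t,'lid'),(255,150,385,250))
print('lid',SL[2],TL[2],TL[3])
for c in TL[2]: print(c,onz('top',*c,64).round(1),onz('top',*c,0).round(1))
for n,im,roi in(('side',s,(295,140,340,190)),('top',t,(165,135,215,190))):
    g=cv2.cvtColor(im,6); x0,y0,x1,y1=roi
    r=g[y0:y1,x0:x1]; th,b=cv2.threshold(r,0,255,cv2.THRESH_BINARY_INV+cv2.THRESH_OTSU)
    z=np.zeros_like(g);z[y0:y1,x0:x1]=b; B=quad(z,roi); print('blk',th,B[1:])
    for c in B[2]: print(c,onz(n,*c,22).round(1))
for p in((402,208),(395,300),(440,270),(500,270),(178,267)): print(p,onz('top',*p,0).round())
print(state()['ee_pos'],state()['ee_rot'],proj('top',state()['ee_pos']),proj('side',state()['ee_pos']))
E
```

```text
[ 20 191 234] [ 17 144 181] [ 11 135  91] [ 11 176 113]
tab ((265.1482213438735, 248.14624505928853), [[276, 236], [274, 244], [253, 243], [253, 254], [275, 258]], ((264.5, 247.0), (22.0, 23.0), 90.0)) ((312.94172494172494, 240.13752913752913), [[306, 226], [306, 251], [316, 253], [327, 231]], ((313.34979248046875, 240.63088989257812), (22.559839248657227, 25.06134033203125), 13.392498016357422))
(array([494.29031152,   5.16490323,  64.21980323]), np.float64(0.47919121692369354))
lid [[278, 207], [274, 295], [338, 298], [343, 286], [336, 211]] [[280, 160], [270, 220], [362, 235], [370, 175]] ((320.90606689453125, 197.62608337402344), (94.25894165039062, 63.21431350708008), 10.124671936035156)
[280, 160] [631.2  60.7  64. ] [643.9  57.7   0. ]
[270, 220] [528.3  77.7  64. ] [533.2  75.9   0. ]
[362, 235] [503.5 -78.2  64. ] [506.4 -91.8   0. ]
[370, 175] [606.2 -93.5  64. ] [ 617.  -108.3    0. ]
blk 106.0 ((316.6873444380624, 166.52307103197393), [[329, 151], [301, 154], [305, 182], [333, 178]], ((316.5438537597656, 166.4164276123047), (29.62579345703125, 33.970211029052734), 83.9909896850586))
[329, 151] [667.8 249.4  22. ]
[301, 154] [606.7 251.8  22. ]
[305, 182] [599.4 173.2  22. ]
[333, 178] [658.2 173.2  22. ]
blk 99.0 ((189.51581508515815, 162.9699513381995), [[172, 144], [170, 177], [207, 182], [207, 146]], ((189.5586395263672, 163.5034637451172), (38.40420150756836, 40.04841995239258), 3.3664612770080566))
[172, 144] [667.3 252.3  22. ]
[170, 177] [607.5 254.7  22. ]
[207, 182] [598.9 188.9  22. ]
[207, 146] [664.1 189.7  22. ]
(402, 208) [ 556. -166.    0.]
(395, 300) [ 389. -150.    0.]
(440, 270) [ 443. -233.    0.]
(500, 270) [ 443. -343.    0.]
(178, 267) [448. 241.   0.]
[ 208.73650812 -535.28417313  213.19461267] [-1.79907777e+02 -2.29943472e-03  2.13025578e+01] [722.0306018  447.22965352] [-41.00784442 861.44243676]
```

```bash
python3 - <<'E'
from m import *
s=cv2.imread('pics/side0.png');t=cv2.imread('pics/top0.png')
a=cv2.resize(s[200:310,245:350],None,fx=3.8,fy=3.8,interpolation=2);b=cv2.resize(t[150:260,260:380],None,fx=3.3,fy=3.3,interpolation=2)
H=max(a.shape[0],b.shape[0]);o=np.zeros((H,a.shape[1]+b.shape[1],3),np.uint8);o[:a.shape[0],:a.shape[1]]=a;o[:b.shape[0],a.shape[1]:]=b
cv2.imwrite('pics/c1.png',o);print(o.shape,a.shape)
E
```

```text
(418, 795, 3) (418, 399, 3)
```

View pics/c1.png

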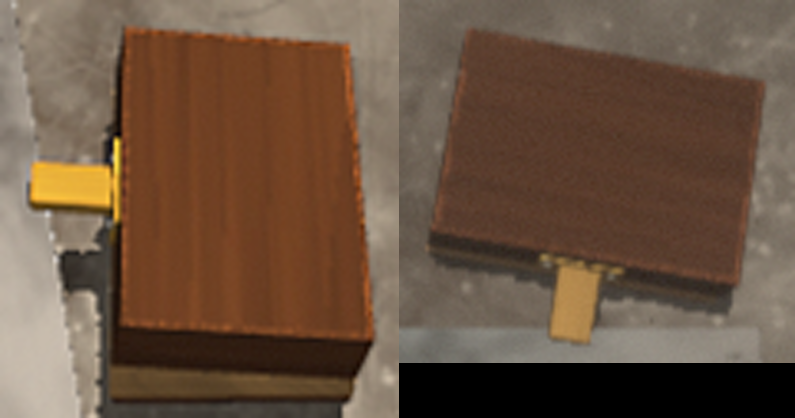

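Side crop (3.8x): lid top corners (122,28),(350,44),(373,341),(120,326), tab tip at x=30. Top crop (3.3x): corners (431,233),(469,30),(764,82),(736,285), tab end (551–591, 341). A gap at the front suggests it's slightly ajar.

```bash
python3 - <<'E'
from m import *
S=lambda x,y:(245+x/3.8-.4,200+y/3.8-.4); T=lambda x,y:(260+(x-399)/3.3-.4,150+y/3.3-.4)
P={}
for n,a,b in(('FL',(122,28),(431,233)),('BL',(350,44),(469,30)),('BR',(373,341),(764,82)),('FR',(120,326),(736,285)),('tipL',(33,163),(551,340)),('tipR',(30,203),(591,343))):
    p,e=tri(*S(*a),*T(*b)); P[n]=p; print(n,p.round(1),round(e,1))
y=(P['FL']-P['FR']+P['BL']-P['BR'])[:2]; yaw=np.arctan2(-y[0],y[1]); print('yaw',np.degrees(yaw))
F=(P['FL']+P['FR'])/2;B=(P['BL']+P['BR'])/2
ex=np.array([np.cos(yaw),np.sin(yaw)])
d=(B-F);print('depth',d[:2]@ex,d[2],'len',np.linalg.norm(d)); th=np.arctan2(-d[2],d[:2]@ex);print('theta',th)
hinge=B[:2]-ex*40*np.sin(th); z=B[2]-40*np.cos(th); print('hinge',hinge,z,'center',hinge-55*ex)
for th in(0,.05,.1,.15,.2):
    tp=np.r_[hinge+ex*(-137*np.cos(th)+18*np.sin(th)),24+137*np.sin(th)+18*np.cos(th)]; print(th,tp.round(1),proj('side',tp),proj('top',tp))
print(state()['time_s'])
E
```

```text
FL [526.9  79.2  77.6] 0.2
BL [633.7  59.4  65. ] 0.8
BR [606.8 -93.9  63.5] 1.0
FR [500.9 -74.8  77.2] 0.7
tipL [474.4  17.9  67.8] 1.9
tipR [471.6  -2.5  67.3] 0.8
yaw -9.762455413960947
depth 108.10910367122457 -13.163291883760678 len 108.91350911795324
theta 0.12116291734877392
hinge [615.47426903 -16.44397461] 24.558221361886922 center [561.27071186  -7.11796848]
0 [480.5   6.8  42. ] [257.96768568 255.17963163] [310.59298201 248.7397485 ]
0.05 [481.5   6.6  48.8] [258.35139359 253.17270065] [311.12855298 248.05027427]
0.1 [482.9   6.4  55.6] [258.93761793 251.15472424] [311.70110055 247.15362007]
0.15 [484.6   6.1  62.3] [259.72901109 249.13097315] [312.30983486 246.04753189]
0.2 [486.7   5.7  68.9] [260.72766177 247.10695393] [312.95379816 244.73042084]
0.1
```

Emit:
move_arm([
  [60,[0,1,0],[0,0,-0.4]],
  [60,[0,1,0],[0,0,-0.4]],
  [60,[0,1,0],[0,0,-0.4]],
  [60,[0,1,0],[0,0,-0.4]],
  [60,[0,1,0],[0,0,-0.4]],
  [60,[0,1,0],[0,0,-0.4]],
  [60,[0,1,0],[0,0,-0.4]],
  [60,[0,1,0],[0,0,-0.4]],
  [60,[0,1,0],[0,0,-0.4]],
  [60,[0,1,0],[0,0,-0.4]],
  [60,[0,1,0],[0,0,-0.4]],
  [60,[0.6,1,0],[0,0,-0.4]],
  [60,[0.6,1,0],[0,0,-0.4]],
  [60,[0.6,1,0],[0,0,-0.4]],
  [60,[0.6,1,0],[0,0,-0.4]],
  [60,[0.6,1,0],[0,0,-0.4]],
  [60,[0.6,1,0],[0,0,-0.4]],
  [60,[0.6,1,0],[0,0,-0.4]],
  [60,[0.6,1,0],[0,0,-0.4]],
  [60,[0.6,1,0],[0,0,-0.2]],
], grip_force=15)

```text
time_s: 1.77
ee_pos: [344.0, -34.2, 213.8]
ee_rot: [180.0, 0.0, -9.9]
force: [0.2, -0.7, 0.3]
gripper_width: 59.7
gripper_force: 0.0
```

Emit:
move_arm([
  [60,[0.8,0.23,-0.5],[0,0,0]],
  [60,[0.8,0.23,-0.5],[0,0,0]],
  [60,[0.8,0.23,-0.5],[0,0,0]],
  [60,[0.8,0.23,-0.5],[0,0,0]],
  [60,[0.8,0.23,-0.5],[0,0,0]],
  [60,[0.8,0.23,-0.5],[0,0,0]],
  [60,[0.8,0.23,-0.5],[0,0,0]],
  [50,[0,0,-0.9],[0,0,0]],
  [50,[0,0,-0.9],[0,0,0]],
  [50,[0,0,-0.9],[0,0,0]],
  [50,[0,0,-0.8],[0,0,0]],
  [50,[0,0,0],[0,0,0]],
])

```text
time_s: 2.77
ee_pos: [480.6, 4.6, 35.4]
ee_rot: [179.9, 0.5, -9.9]
force: [-0.5, -0.1, 0.1]
gripper_width: 49.9
gripper_force: 0.0
```

```bash
python3 - <<'E'
from m import *
s=grab_frame('side');t=grab_frame('top')
cv2.imwrite('pics/c2.png',np.hstack([cv2.resize(s[180:310,225:350],None,fx=3.2,fy=3.2,interpolation=2),cv2.resize(t[150:280,260:380],None,fx=3.2,fy=3.2,interpolation=2)]))
print(state()['ee_pos'],state()['force'])
E
```

```text
[483.54352747   4.54519188  38.70276892] [0.42568949 0.28240642 0.5998334 ]
```

View pics/c2.png

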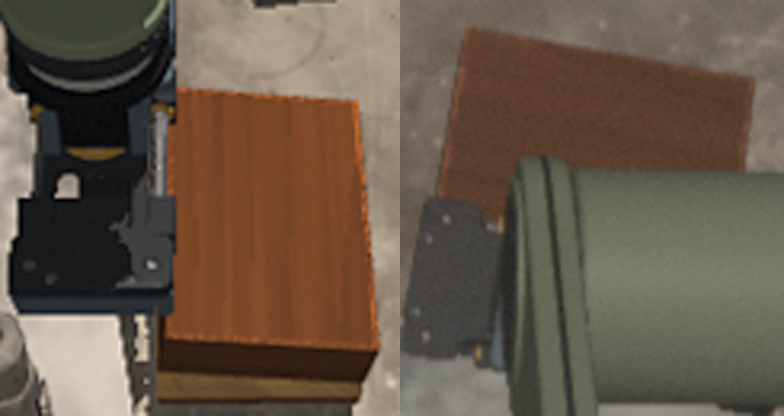

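The gripper straddles the tab in both views and touches nothing. Now closing on the tab.

Emit:
move_arm([
  [15,[0,0,0],[0,0,0]],
  [15,[0,0,0],[0,0,0]],
  [15,[0,0,0],[0,0,0]],
  [15,[0,0,0],[0,0,0]],
  [15,[0,0,0],[0,0,0]],
], grip_force=25)

```text
time_s: 3.28
ee_pos: [485.2, 8.1, 40.0]
ee_rot: [-179.6, -0.1, -10.2]
force: [1.4, 15.1, 1.5]
gripper_width: 21.7
gripper_force: 25.0
```

```bash
python3 - <<'E'
import numpy as np
ex=np.array([np.cos(np.radians(-9.76)),np.sin(np.radians(-9.76))])
def g(th): return np.r_[ex*(-137*np.cos(th)+18*np.sin(th)),137*np.sin(th)+18*np.cos(th)]
ths=np.linspace(.12,1.57,19)
a=[g(t) for t in ths]
for t,p,q in zip(ths[1:],a,a[1:]): print(round(t,2),((q-p)/25).round(2).tolist())
E
```

```text
0.2 [0.13, -0.02, 0.43]
0.28 [0.16, -0.03, 0.41]
0.36 [0.19, -0.03, 0.4]
0.44 [0.22, -0.04, 0.38]
0.52 [0.25, -0.04, 0.36]
0.6 [0.28, -0.05, 0.34]
0.68 [0.31, -0.05, 0.32]
0.76 [0.33, -0.06, 0.29]
0.85 [0.35, -0.06, 0.26]
0.93 [0.37, -0.06, 0.23]
1.01 [0.39, -0.07, 0.2]
1.09 [0.41, -0.07, 0.17]
1.17 [0.42, -0.07, 0.14]
1.25 [0.43, -0.07, 0.1]
1.33 [0.43, -0.07, 0.07]
1.41 [0.44, -0.08, 0.03]
1.49 [0.44, -0.08, -0.0]
1.57 [0.44, -0.08, -0.04]
```

Emit:
move_arm([
  [15,[0,0.1,0],[0,0,0]],
  [15,[0.13,-0.02,0.43],[0,0,0]],
  [15,[0.16,-0.03,0.41],[0,0,0]],
  [15,[0.19,-0.03,0.4],[0,0,0]],
  [15,[0.22,-0.04,0.38],[0,0,0]],
  [15,[0.25,-0.04,0.36],[0,0,0]],
  [15,[0.28,-0.05,0.34],[0,0,0]],
  [15,[0.31,-0.05,0.32],[0,0,0]],
  [15,[0.33,-0.06,0.29],[0,0,0]],
])

```text
time_s: 4.03
ee_pos: [530.1, 0.4, 112.0]
ee_rot: [-179.9, 0.1, -9.9]
force: [2.1, 4.2, -8.6]
gripper_width: 21.8
gripper_force: 25.0
```

Emit:
move_arm([
  [15,[0.35,-0.06,0.26],[0,0,0]],
  [15,[0.37,-0.06,0.23],[0,0,0]],
  [15,[0.39,-0.07,0.2],[0,0,0]],
  [15,[0.41,-0.07,0.17],[0,0,0]],
  [15,[0.42,-0.07,0.14],[0,0,0]],
  [15,[0.43,-0.07,0.1],[0,0,0]],
  [15,[0.43,-0.07,0.07],[0,0,0]],
  [15,[0.44,-0.08,0.03],[0,0,0]],
  [15,[0.44,-0.08,0],[0,0,0]],
  [15,[0.44,-0.08,-0.04],[0,0,0]],
  [15,[0,0,0],[0,0,0]],
  [15,[0,0,0],[0,0,0]],
])

```text
time_s: 5.03
ee_pos: [634.0, -17.7, 141.2]
ee_rot: [-179.9, -0.0, -9.9]
force: [1.1, 3.8, -1.8]
gripper_width: 21.8
gripper_force: 25.0
```

Emit:
move_arm([
  [50,[0,0,0],[0,0,0]],
  [50,[0,0,0],[0,0,0]],
  [50,[0,0,0],[0,0,0]],
  [50,[0,0,0.6],[0,0,0]],
  [50,[0,0,1],[0,0,0]],
  [50,[0,0,1],[0,0,0]],
  [50,[0,0,1],[0,0,0]],
  [50,[-1,0,0.5],[0,0,0]],
  [50,[-1,0,0],[0,0,0]],
  [50,[-1,0,0],[0,0,0]],
  [50,[-1,0,0],[0,0,0]],
  [50,[-1,0,0],[0,0,0]],
  [50,[-1,0,0],[0,0,0]],
  [50,[-1,0,0],[0,0,0]],
  [50,[-1,0,0],[0,0,0]],
  [50,[-1,0,0],[0,0,0]],
  [50,[-1,0,0],[0,0,0]],
  [50,[-1,0,0],[0,0,0]],
  [50,[-1,0,0],[0,0,0]],
  [50,[0,0,0],[0,0,0]],
])

```text
time_s: 6.7
ee_pos: [329.0, -18.9, 243.7]
ee_rot: [179.9, 0.1, -9.9]
force: [-0.6, 0.4, -0.5]
gripper_width: 50.1
gripper_force: 0.0
```

```bash
python3 - <<'E'
from m import *
s=grab_frame('side');t=grab_frame('top')
cv2.imwrite('pics/s3.png',s);cv2.imwrite('pics/t3.png',t)
cv2.imwrite('pics/c3.png',np.hstack([cv2.resize(s[190:320,245:370],None,fx=3.2,fy=3.2,interpolation=2),cv2.resize(t[140:270,255:380],None,fx=3.2,fy=3.2,interpolation=2)]))
print(state()['ee_pos'],state()['force'])
E
```

```text
[333.29589059 -19.0387178  244.25057343] [0.69407948 0.74059885 0.8967207 ]
```

View pics/c3.png

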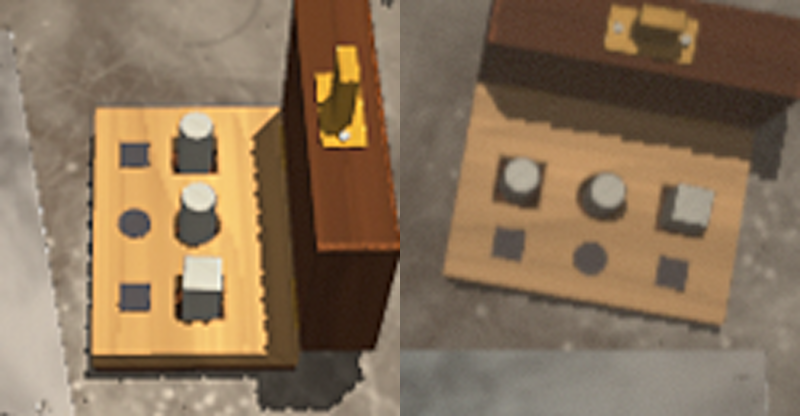

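The lid stands upright. The +y punch is round and sits in a square pocket with a square mark (side crop (197,125), top crop (522,176)), so that is the one to move. The middle round and right square punches are packed correctly.

```bash
python3 - <<'E'
from m import *
s=cv2.imread('pics/s3.png');t=cv2.imread('pics/t3.png')
def tops(im,roi):
    h=cv2.cvtColor(im,40); m=cv2.inRange(h,(0,0,110),(179,55,255)); x0,y0,x1,y1=roi;z=np.zeros_like(m);z[y0:y1,x0:x1]=m[y0:y1,x0:x1]
    out=[]
    for c in cv2.findContours(z,0,2)[0]:
        if cv2.contourArea(c)>25: M=cv2.moments(c);out.append((round(M['m10']/M['m00'],1),round(M['m01']/M['m00'],1),cv2.contourArea(c)))
    return out
A=tops(s,(290,215,325,295));B=tops(t,(280,180,358,220));print(A,B)
a=sorted(A,key=lambda q:q[1]);b=sorted(B,key=lambda q:q[0])
for p,q in zip(a,b): print(tri(*p[:2],*q[:2]),onz('top',*q[:2],54).round(1),onz('side',*p[:2],54).round(1))
yaw=np.radians(-9.76);c,sn=np.cos(yaw),np.sin(yaw)
for y in(46,0,-46): print('model',561.3+3*c-y*sn,-5.6+3*sn+y*c)
# square block
for n,im,roi in(('side',s,(295,140,340,190)),('top',t,(165,135,215,190))):
    print(n,*[onz(n,*p,22).round(1) for p in [((189.5,163) if n=='top' else (316.7,166.5))]])
x=cv2.resize(s[140:195,285:345],None,fx=6,fy=6,interpolation=2);y=cv2.resize(t[130:195,160:220],None,fx=6,fy=6,interpolation=2)
o=np.zeros((390,720,3),np.uint8);o[:330,:360]=x;o[:390,360:]=y;cv2.imwrite('pics/c4.png',o)
# lid edge bottom/upper line
E
```

```text
[(307.8, 275.6, 100.0), (306.6, 251.3, 58.0), (305.7, 229.1, 53.0)] [(345.9, 203.8, 105.0), (319.4, 199.4, 72.5), (292.6, 194.5, 75.5)]
(array([572.89596412,  38.55859041,  53.40422575]), np.float64(0.7687118845320938)) [573.2  38.6  54. ] [572.4  38.2  54. ]
(array([564.82011612,  -7.59813485,  53.73179297]), np.float64(0.3214791154245708)) [565.   -7.6  54. ] [564.6  -7.8  54. ]
(array([557.52806361, -53.58072745,  52.11872353]), np.float64(0.45267815964996483)) [557.6 -53.3  54. ] [557.  -54.6  54. ]
model 572.0545690704835 39.22565386146865
model 564.2565794609492 -6.108564539752239
model 556.4585898514149 -51.442782940973125
side [632.1 210.4  22. ]
top [633.  220.5  22. ]
```

View pics/c4.png

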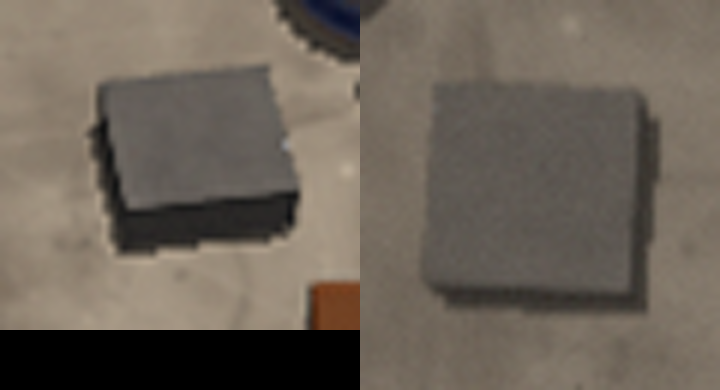

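Block top corners: side crop (102,84),(270,66),(298,190),(125,208); top crop (434,87),(640,94),(632,288),(425,286). Next I work out its centre and approach the punch.

```bash
python3 - <<'E'
from m import *
S=lambda x,y:(285+x/6-.4,140+y/6-.4);T=lambda x,y:(160+(x-360)/6-.4,130+y/6-.4)
for n,f,L in(('side',S,[(102,84),(270,66),(298,190),(125,208)]),('top',T,[(434,87),(640,94),(632,288),(425,286)])):
    P=np.array([onz(n,*f(*p),22) for p in L]);print(n,P[:,:2].round(1).tolist(),P.mean(0).round(1),[round(np.linalg.norm(P[i]-P[i-1]),1) for i in range(4)])
E
```

```text
side [[608.2, 252.7], [669.3, 250.3], [665.1, 190.7], [604.5, 193.5]] [636.8 221.8  22. ] [np.float64(59.3), np.float64(61.2), np.float64(59.8), np.float64(60.7)]
top [[667.1, 252.4], [665.4, 191.0], [606.8, 192.6], [607.1, 253.9]] [636.6 222.5  22. ] [np.float64(60.0), np.float64(61.4), np.float64(58.6), np.float64(61.2)]
```

Emit:
move_arm([
  [50,[0.96,0.23,-0.58],[0,0,0]],
  [34,[0.96,0.23,-0.58],[0,0,0]],
  [34,[0.96,0.23,-0.58],[0,0,0]],
  [34,[0.96,0.23,-0.58],[0,0,0]],
  [34,[0.96,0.23,-0.58],[0,0,0]],
  [34,[0.96,0.23,-0.58],[0,0,0]],
  [34,[0.96,0.23,-0.58],[0,0,0]],
  [34,[0.96,0.23,-0.58],[0,0,0]],
  [34,[0.96,0.23,-0.58],[0,0,0]],
  [34,[0.96,0.23,-0.56],[0,0,0]],
  [34,[0,0,0],[0,0,0]],
  [34,[0,0,0],[0,0,0]],
  [34,[0,0,0],[0,0,0]],
], grip_force=20)

```text
time_s: 7.88
ee_pos: [573.7, 38.6, 98.8]
ee_rot: [180.0, 0.1, -9.9]
force: [-0.2, 0.6, -0.0]
gripper_width: 33.8
gripper_force: 0.0
```

Emit:
move_arm([
  [34,[0,0,-0.7],[0,0,0]],
  [34,[0,0,-0.6],[0,0,0]],
  [34,[0,0,-0.6],[0,0,0]],
  [34,[0,0,-0.5],[0,0,0]],
  [34,[0,0,-0.45],[0,0,0]],
  [34,[0,0,0],[0,0,0]],
  [34,[0,0,0],[0,0,0]],
])

```text
time_s: 8.47
ee_pos: [573.4, 38.6, 28.3]
ee_rot: [180.0, 0.0, -9.9]
force: [-0.4, 0.2, 0.5]
gripper_width: 34.1
gripper_force: 0.0
```

Emit:
move_arm([
  [10,[0,0,0],[0,0,0]],
  [10,[0,0,0],[0,0,0]],
  [10,[0,0,0],[0,0,0]],
  [10,[0,0,0],[0,0,0]],
  [10,[0,0,0],[0,0,0]],
], grip_force=30)

```text
time_s: 8.88
ee_pos: [574.4, 38.8, 29.0]
ee_rot: [-180.0, -0.1, -9.9]
force: [-0.2, 0.3, 5.7]
gripper_width: 18.6
gripper_force: 29.9
```

Emit:
move_arm([
  [10,[0,0,0.3],[0,0,0]],
  [10,[0,0,0.5],[0,0,0]],
  [10,[0,0,0.7],[0,0,0]],
  [10,[0,0,0.8],[0,0,0]],
  [10,[0,0,0.8],[0,0,0]],
  [10,[0,0,0.5],[0,0,0]],
  [10,[-0.4,0.4,0],[0,0,0]],
  [10,[-0.6,0.8,0],[0,0,0]],
  [10,[-0.6,0.8,0],[0,0,0]],
  [10,[-0.6,0.8,0],[0,0,0]],
  [10,[0,0.8,0],[0,0,0]],
  [10,[0,0.8,0],[0,0,0]],
  [10,[0.2,0.8,0],[0,0,0]],
  [10,[0.6,0.8,0],[0,0,0]],
  [10,[0.8,0.8,0],[0,0,0]],
  [10,[0.8,0.4,0],[0,0,0]],
  [10,[0.8,0,0],[0,0,0]],
  [10,[0.8,0,0],[0,0,0]],
  [10,[0,0,0],[0,0,0]],
  [10,[0,0,0],[0,0,0]],
])

```text
time_s: 10.55
ee_pos: [617.5, 219.0, 116.3]
ee_rot: [179.9, 0.2, -9.9]
force: [-0.4, -0.5, -0.6]
gripper_width: 19.0
gripper_force: 29.9
```

```bash
python3 - <<'E'
from m import *
s=grab_frame('side');t=grab_frame('top')
cv2.imwrite('pics/c5.png',np.hstack([cv2.resize(s[100:300,260:390],None,fx=3,fy=3,interpolation=2),cv2.resize(t[70:270,160:290],None,fx=3,fy=3,interpolation=2)]))
print(state()['ee_pos'],state()['force'])
E
```

```text
[616.70551125 218.80444807 116.89684047] [ 0.27113948 -0.70008606 -1.25234393]
```

View pics/c5.png

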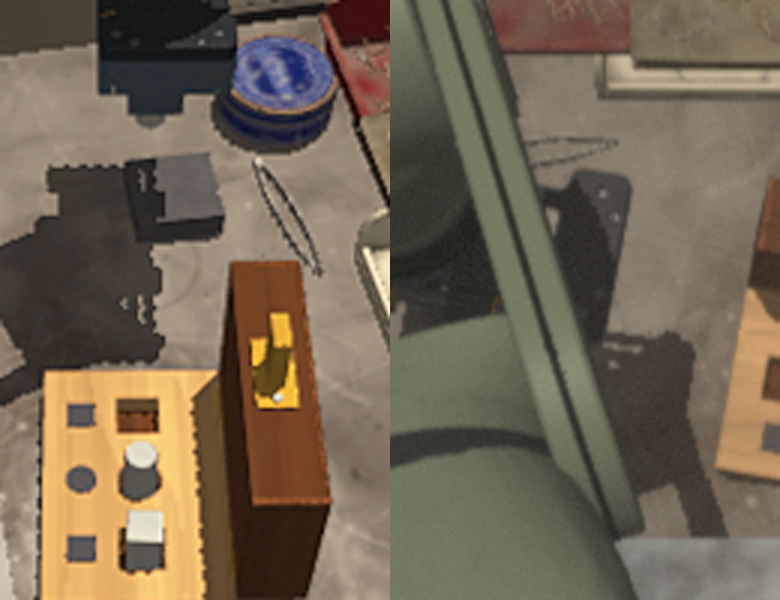

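The punch is in the grip, its pocket is empty and the other two punches are undisturbed. The lid is still upright. The punch bottom shows just below the fingers at side crop (150,122).

```bash
python3 - <<'E'
from m import *
e=np.array(state()['ee_pos'])
c=lambda P:((proj('side',P)-[260,100]+.4)*3).round(0)
for dz in(0,-10,-15,-19,-23):print(dz,c(e+[0,-10*(dz<0),dz]),c(e+[-10,0,dz]),c(e+[10,0,dz]))
s=state();print(s['torque'],s['gripper_width'])
E
```

```text
0 [152.  96.] [137.  98.] [167.  94.]
-10 [155. 118.] [136. 109.] [167. 105.]
-15 [154. 123.] [136. 115.] [166. 111.]
-19 [154. 128.] [136. 119.] [166. 115.]
-23 [154. 132.] [136. 123.] [166. 119.]
[0.11999331 0.01787086 0.02172636] 19.159723217968175
```

Emit:
move_arm([
  [10,[0.4,0.06,0],[0,0,0]],
  [10,[0.4,0.07,-0.3],[0,0,0]],
  [10,[0,0,-0.6],[0,0,0]],
  [10,[0,0,-0.6],[0,0,0]],
  [10,[0,0,-0.5],[0,0,0]],
  [10,[0,0,-0.4],[0,0,0]],
  [10,[0,0,-0.3],[0,0,0]],
  [10,[0,0,-0.16],[0,0,0]],
  [10,[0,0,0],[0,0,0]],
  [10,[0,0,0],[0,0,0]],
  [10,[0,0,0],[0,0,0]],
])

```text
time_s: 11.57
ee_pos: [639.2, 222.2, 47.3]
ee_rot: [-180.0, -0.1, -9.9]
force: [0.7, -0.4, -0.7]
gripper_width: 18.9
gripper_force: 29.9
```

Emit:
move_arm([
  [10,[-0.04,0,-0.08],[0,0,0]],
  [10,[0,0,-0.06],[0,0,0]],
  [10,[0,0,0],[0,0,0]],
])

```text
time_s: 11.82
ee_pos: [637.5, 222.0, 43.0]
ee_rot: [180.0, 0.0, -9.9]
force: [0.2, -0.9, -0.8]
gripper_width: 19.2
gripper_force: 29.9
```

Emit:
move_arm([
  [10,[0,0,-0.04],[0,0,0]],
  [10,[0,0,-0.04],[0,0,0]],
  [10,[0,0,0],[0,0,0]],
])

```text
time_s: 12.07
ee_pos: [637.9, 222.1, 42.0]
ee_rot: [-180.0, -0.0, -9.9]
force: [-1.3, -0.9, 4.6]
gripper_width: 18.9
gripper_force: 29.9
```

Contact is beginning (4.6 N). One more small step, then release.

Emit:
move_arm([
  [10,[0,0,-0.03],[0,0,0]],
  [10,[0,0,0],[0,0,0]],
  [10,[0,0,0],[0,0,0]],
])

```text
time_s: 12.32
ee_pos: [638.0, 222.1, 41.9]
ee_rot: [-180.0, -0.1, -9.9]
force: [-2.1, -0.5, 8.3]
gripper_width: 19.2
gripper_force: 30.0
```

Emit:
move_arm([
  [18,[0,0,0],[0,0,0]],
  [21,[0,0,0],[0,0,0]],
  [23,[0,0,0],[0,0,0]],
  [26,[0,0,0],[0,0,0]],
  [32,[0,0,0],[0,0,0]],
  [38,[0,0,0],[0,0,0]],
  [44,[0,0,0],[0,0,0]],
  [44,[0,0,0],[0,0,0]],
  [44,[0,0,0.4],[0,0,0]],
  [44,[0,0,0.6],[0,0,0]],
  [44,[0,0,1],[0,0,0]],
  [44,[0,0,1],[0,0,0]],
  [44,[0,0,1],[0,0,0]],
  [44,[-0.8,0,1],[0,0,0]],
  [44,[-1,-0.2,0],[0,0,0]],
  [44,[-1,-0.2,0],[0,0,0]],
  [44,[-1,-0.2,0],[0,0,0]],
  [44,[-1,-0.2,0],[0,0,0]],
  [44,[-1,-0.2,0],[0,0,0]],
  [44,[-1,-0.2,0],[0,0,0]],
], grip_force=5)

```text
time_s: 13.98
ee_pos: [466.5, 191.8, 166.1]
ee_rot: [-180.0, -0.1, -9.9]
force: [0.2, -0.4, 0.6]
gripper_width: 43.7
gripper_force: 0.0
```

Emit:
move_arm([
  [44,[-1,-0.5,0],[0,0,0]],
  [44,[-1,-1,0],[0,0,0]],
  [44,[-1,-1,0],[0,0,0]],
  [44,[-0.5,-1,0],[0,0,0]],
  [44,[-0.5,-1,0],[0,0,0]],
  [44,[0,-1,0],[0,0,0]],
  [44,[0,0,0],[0,0,0]],
  [44,[0,0,0],[0,0,0]],
])

```text
time_s: 14.65
ee_pos: [367.9, 54.0, 166.1]
ee_rot: [-180.0, -0.1, -10.1]
force: [-0.3, 0.6, -0.2]
gripper_width: 43.9
gripper_force: 0.0
```

```bash
python3 - <<'E'
from m import *
s=grab_frame('side');t=grab_frame('top')
cv2.imwrite('pics/s6.png',s);cv2.imwrite('pics/t6.png',t)
cv2.imwrite('pics/c6.png',np.hstack([cv2.resize(s[120:320,260:390],None,fx=3,fy=3,interpolation=2),cv2.resize(t[120:260,165:300],None,fx=3,fy=600/140,interpolation=2)]))
print(state()['ee_pos'],state()['force'])
E
```

```text
[368.19878035  55.00138902 165.75844022] [-0.11876878 -0.45380043 -0.62602524]
```

View pics/c6.png

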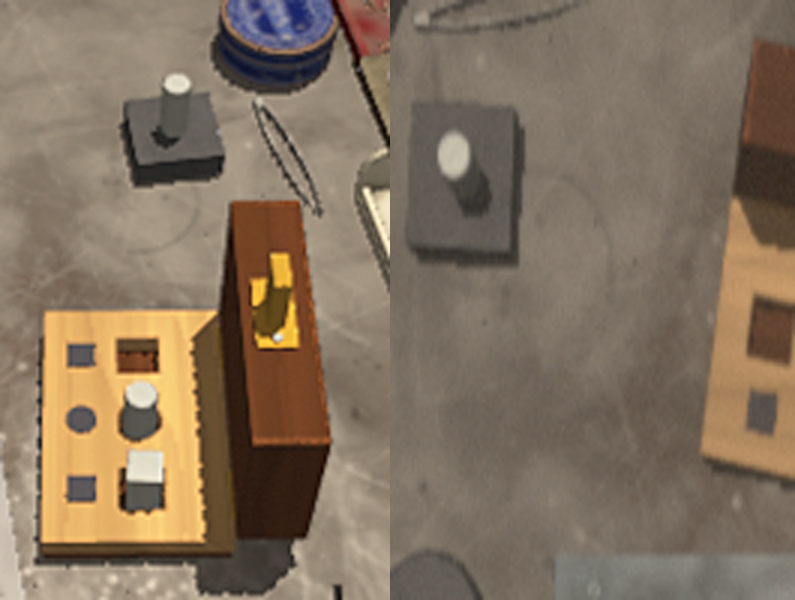

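The punch stands upright on the square block (side crop (176,84), top crop (454,154)), the other two are in their pockets and the lid is upright. I'll check position and height, then hand in.

```bash
python3 - <<'E'
from m import *
p,e=tri(260+176/3-.4,120+84/3-.4,165+64/3-.4,120+154/4.286-.4); print(p.round(1),e)
if abs(p[2]-67)<6 and np.hypot(p[0]-636.6,p[1]-222)<8: print(job_done())
E
```

```text
[636.3 220.7  67.4] 1.723151859302876
the job is handed in; nothing more can be done
None
```

The job is handed in at about 15 s of robot time: the lid is upright, the round punch from the square pocket at +y stands within about 2 mm of the square block's centre, and the other two punches are still in their pockets.

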